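# Snap the retaining clip onto the press link pin

### The job

Take the fork tool from its rest and with it push the brass split clip sideways into the groove of the steel pin on the green press unit until it snaps fully home, pushing gently: the clip is spoilt above 17 N and only the fork may touch it, not the fingers. Then lay the fork back in its rest, the same way round, let go, and leave the other things on the table where they are.

Things in the scene. Friction and masses are not known exactly. Their poses are not given: they have to be found in the camera images.
- pin_groove (a point): Upright steel pin on the green press unit. Point: on the pin's axis, 2.5 mm above the unit's flat top, which is 40 mm above the table. The groove is 16 mm across, from the flat top to 7.5 mm above it; over it is a head 20 mm across. x (level) is the way the clip must be pushed, from the clip towards the pin; z is up.
- pin_top (a point): Top of the same pin's head, 20.5 mm above the unit's flat top, axes alike. The pin floats: pushed along +x it slides with a drag of about 3 N over an unknown 5 to 32 mm until it backs up solid; only there can the clip be snapped home. The flat top ends 66 to 93 mm behind the pin (-x) and 55 mm to either side; a bar 13 mm tall and a housing 26 mm tall stand beyond.
- clip_center (a point): Brass-coloured split clip lying flat on the unit's top behind the pin, 30 mm wide (y), 5 mm thick. Point: centre of its bore, half-way up. x points out of its open mouth (tips 11 mm ahead), z is up. Home means that this point lies on the pin's axis.
- clip_back (a point): Middle of the clip's flat back, 20 mm behind its bore's centre and square to x: push here. Its two sprung arms touch the pin when the bore's centre is about 13 mm short of the pin's axis; spreading them takes some 8 to 12 N, then they snap past it and the push drops sharply; pushed on, the clip bears solidly on the pin.
- fork_grip (a point): Fork tool lying level in its rest: centre of its wooden handle, which is square, 20 x 20 mm, 110 mm long along x. x points along the tool to the fork, z is up. Mass about 0.16 kg.
- fork_face (a point): Middle of the fork's flat pushing face, 134 mm ahead of the handle's centre along x, at the same height. The red head is 42 mm wide and 12 mm tall (6 mm above and below this point), with two prongs 10 mm long ahead of the face, 34 mm apart inside, which straddle the clip's back. A thin shank joins head and handle.
- rest_seat (a point): Rest of the fork tool: the point where the handle's centre lies, 40 mm above the table; x is the way the fork points. Two grey saddles 42 mm before and behind the point, each 12 mm thick, 50 mm tall, with a slot 28 mm wide, flared at the top, floor at 30 mm; 72 mm free between them for the fingers, over a base plate 8 mm thick.
- lino_plate: red lino printing plate lying flat, 200 x 150 x 8 mm; origin under its centre
- gouge: lino gouge with a wooden handle, 150 mm long, lying on the table; origin under the handle's centre
- brayer: ink roller with a black 80 mm roll and a wooden handle, lying on the table; origin under the roll
- ink_tin: blue ink tin, 76 mm across, 75 mm tall; origin under its centre
- ink_jar: yellow ink jar with black cap, 56 mm across, 85 mm tall; origin under its centre
- washer_dish: white dish, 84 mm across, 26 mm tall; origin under its centre
- marker: black and blue marker pen, 120 mm long, lying on the table; origin under its centre
Not all that is in view belongs to the job. There is more than one size of the part that bears fork_grip; the job needs the largest. What is shaped like the part that bears rest_seat but pink is not meant.

How it is judged (in metres and radians):
On the way, in this order (a step that is already met when the one before it is completed fails the run):
1. the fork is lifted out of its rest (height (world z) of fork_grip above 0.055 m), for 0.1 s.
2. the fork, off its rest, presses on the clip's back near the pin (contact force between fork and clip above 1 N and horizontal distance between clip_center and pin_groove between 0.004 and 0.02 m), for 0.05 s.
3. the clip is home in the groove (horizontal distance between clip_center and pin_groove below 0.003 m), for 0.1 s.
At the end, for the whole second after the job is handed in: The clip lies flat in the pin's groove, its bore centre within 3 mm of the pin's axis, and at rest; the fork lies level in its rest's two saddles, pointing as the rest's x axis, its handle centre within 25 mm of the seat, released and at rest (horizontal distance between clip_center and pin_groove below 0.003 m and z of clip_center in the frame of pin_groove between -0.003 and 0.003 m and angle between clip_center's own z axis and vertical below 0.12 rad and distance between fork_grip and rest_seat below 0.025 m and x of fork_face in the frame of rest_seat above 0.09 m and angle between the z axis of fork_grip and the z axis of rest_seat, either way round below 0.15 rad and angle between the x axis of fork_grip and the x axis of rest_seat, either way round below 0.2 rad and linear speed of each of fork, clip below 0.02 m/s); the robot touches nothing.
It fails at once if the fork presses on the clip with more than 17 N (contact force between fork and clip above 17 N).
It fails at once if the fingers touch the clip (contact force between the fingers and clip above 0.3 N).
It fails at once if another thing on the table is moved by more than 30 mm (distance of any of lino_plate, gouge, brayer, ink_tin, ink_jar, washer_dish, marker from where it was at the start of the episode above 0.03 m).
It also fails if it takes over 59 s, if anything falls off the work surface, if the arm or the gripper's body presses on something with over 40 N, if the wrist force passes 120 N, or if a joint passes its speed limit or range.

### The arm

A 6-joint arm with a two-finger parallel gripper is mounted at the origin on the work surface. World frame = base frame: x ahead of the robot, y to its left, z up, the work surface at z = 0. Lengths are in mm, angles in rad, forces in N, time in s.
With the tool pointing down it reaches from about 350 to 875 mm from the base axis. Payload 4.2 kg.
Tool frame: the origin (TCP) lies midway between the tips of the shut fingers; the grasp point (between the pads) lies 19 mm behind it (arm.tcp_to_grasp is the distance from the TCP to the grasp point, in mm); z points along the fingers, y is the line along which they close (so a half turn about z gives the same grasp; the last joint's range is limited). The gripper opens to 85 mm and grips with 20 to 120 N. Pads are 22 mm wide; open, the fingers measure 114 mm over their backs; the gripper's body (76 mm by 85 mm) begins 54 mm behind the grasp point. The pads swing forward as they close: fully open they stand 13 mm farther back than shut.
Start: joints at [1.555, 0.385, 0.008, 0, -1.194, -0.259], TCP at [169.565, 601.537, 231.312] pointing down, gripper open.
Joint ranges: [-3.14, 3.14], [-1.21, 2.06], [-1.07, 1.41], [-3.16, 2.05], [-2.99, -0.16], [-3.1, 3.1]. Speed limits (rad/s): [2.79, 2.79, 3.14, 3.14, 3.14, 3.14].

### API

Orientations are given as a unit quaternion [x, y, z, w].
In Python, from bench import arm gives the robot as it stands.
- The arm moves only by the tool arm_command, never from a script. Its argument "rows" is a list of rows, each a list of 2 entries, a list of its own where there are three numbers: the shift along the tool's x, y, z as a fraction of full scale, then the turn, a rotation vector about the tool's x, y, z as a fraction of full scale. In form: [[[x, y, z], [wx, wy, wz]], ...]. A call has 1 to 5 rows; each row is the pose to reach, as a shift and turn from the pose commanded when the call began, along the tool's axes at that moment, turning the shorter way round; what a row does not reach only later rows make up. Full scale, the value 1, is 0.25 m for a shift and 180 degrees for a turn. A row lasts 1/10 s, in which the tool goes at most 50 mm and 8.59 degrees, less where a joint would pass 70% of its speed; a pose out of reach is approached as far as the arm can. A call with a number of a shift or a turn outside -1 to 1 is refused whole. A call with a gripper value outside its range is refused whole. "grip" is the opening, from 0 (shut) to 1 (fully open), set as the call begins (left out, the last holds). The fingers move at their own pace and stop on an object; the grip force is fixed at half the most. Time passes only in rows, so rows that repeat a pose let the fingers close. It gives the time, the measured TCP pose, the force, the opening and the grip force at its end, in the units of the state.
- arm.read_state(): the state, without advancing time (a new reading comes with each control period).
- arm.get_image(name): name is "scene" or "top"; returns (picture, depth): 420x560x3 uint8, blue, green, red; 420x560 float32, mm along the optical axis (not along the pixel's ray), 0 where there is no reading.
- arm.camera_info(name): a dict with "fx", "fy", "cx", "cy" (pixels), "k1" (the pictures are not rectified: a ray, as slopes to the right and down, at radius r is drawn at 1 + k1 r^2 times it, then the intrinsics apply), "extrinsics" (4x4, takes a point from camera to world coordinates). Camera axes: x right, y down, z forward; pixel columns grow to the right and rows downward; lengths in mm; the calibration is good to about 2 mm. A picture is of the moment at which its call begins. camera_info takes no time and is no camera call.
- arm.job_done(): hands the job in; it is judged then, once.
Trained networks look in the newest picture that a camera, given by its name, has taken for a name from the list of things; names that differ only in an ending like _2 or _b are one class to them, and where a whole thing is asked for, a point or a joint stands for the part that bears it (a point fixed in the world has none). Each returns a list of dicts, best first, with "score" (0 to 1); they miss things now and then, are a little off and sometimes report something else, mostly with a low value. They report only what shows in the picture. A call takes as long as a camera call. They do not tell look-alikes from the thing itself.
- arm.spot_in(camera, query): "position" ([column, row] in pixels, amid what is visible of it).
The state is a dict: "clock": time; "joints": joint angles; "joint_vel": joint speeds; "joint_efforts": joint torques, N m; "position": TCP position; "ee_rot": TCP orientation; "contact_force": force on the tool from outside, world axes, zero at the start; "wrist_torque": the same for the moment, N m; "gripper_width": finger opening in mm; "grasp_force": force on a finger pad.
Only numpy, scipy, OpenCV 4.12 (cv2) and the standard library are available. Lean on these libraries where they do the work, as an engineer would, in place of code of your own. Each camera call takes 0.05 s, during which the arm holds its last target. There are 200 camera calls.

## Working session

There is one attempt and no reset: what is moved stays moved. The work goes in short steps, Python scripts to look and compute and a tool call to move; the robot and the scene stay as the last step left them, time stands still between calls to the robot, and variables do not carry over. Pictures are saved under pics/ and viewed, at most 10 in all, crops included, and the job is handed in when it is done.

Besides the shell and the picture viewer there is one more tool, called after "Request:" by a JSON object that holds its "api" and its "payload", one argument or row to a line. arm_command: Moves the arm, as the interface text tells. Shift numbers are shares of 0.25 m and turn numbers shares of 180 degrees, none past 1 either way. Its arguments: {"type":"object","properties":{"rows":{"type":"array","items":{"type":"array"}},"grip":{"type":"number"}},"required":["rows"]}

```bash
ls; mkdir -p pics; cat > h.py <<'E'
import numpy as np, cv2
from bench import arm
from scipy.spatial.transform import Rotation as R
def cloud(name):
    img,d=arm.get_image(name); c=arm.camera_info(name)
    K=np.array([[c['fx'],0,c['cx']],[0,c['fy'],c['cy']],[0,0,1.]])
    h,w=d.shape; u,v=np.meshgrid(np.arange(w),np.arange(h))
    p=cv2.undistortPoints(np.stack([u,v],-1).reshape(-1,1,2).astype(float),K,np.array([c['k1'],0,0,0.])).reshape(h,w,2)
    P=np.dstack([p*d[...,None],d]); T=np.array(c['extrinsics'])
    W=P@T[:3,:3].T+T[:3,3]; W[d==0]=np.nan
    return img,d,W
E
python3 - <<'E'
from h import *
for n in ['scene','top']:
    i,d,W=cloud(n); cv2.imwrite(f'pics/{n}0.png',i); np.save(f'{n}W.npy',W)
    print(n,np.round(arm.camera_info(n)['extrinsics'],2).tolist(),arm.camera_info(n)['fx'])
    for q in ['pin_top','clip_center','clip_back','fork_grip','fork_face','rest_seat']:
        for r in arm.spot_in(n,q)[:4]:
            u,v=np.round(r['position']).astype(int); print(q,round(r['score'],2),u,v,np.round(W[v,u]))
print(arm.read_state())
E
```

```text
pics
scene [[-0.27, 0.72, -0.64, 1399.6], [0.96, 0.2, -0.18, 190.73], [-0.01, -0.67, -0.74, 1121.62], [0.0, 0.0, 0.0, 1.0]] 446.77468433737045
pin_top 0.64 297 252 [621.  33.  45.]
pin_top 0.45 307 271 [677.  77.  43.]
clip_center 0.48 297 254 [623.  34.  39.]
clip_back 0.57 298 250 [608.  33.  39.]
fork_grip 0.72 206 213 [ 549. -286.   47.]
fork_grip 0.56 214 150 [ 201. -397.   -1.]
fork_grip 0.51 425 233 [412. 408.   7.]
fork_grip 0.45 136 178 [ 428. -612.    8.]
fork_face 0.82 208 214 [ 548. -280.   43.]
rest_seat 0.72 344 217 [413. 143.   7.]
rest_seat 0.57 218 216 [ 519. -260.    7.]
top [[0.02, -0.98, 0.18, 271.49], [-1.0, -0.02, 0.02, -97.81], [-0.02, -0.18, -0.98, 1258.53], [0.0, 0.0, 0.0, 1.0]] 430.07823740377455
pin_top 0.75 226 142 [687.  77.  43.]
clip_center 0.6 240 167 [611.  32.  42.]
fork_grip 0.97 347 196 [ 528. -279.   51.]
fork_grip 0.63 102 159 [642. 466.   3.]
fork_grip 0.57 379 315 [ 195. -372.   17.]
fork_grip 0.53 316 115 [ 764. -188.   71.]
fork_face 0.83 345 198 [ 523. -273.   47.]
fork_face 0.61 457 231 [ 437. -606.   16.]
fork_face 0.49 379 316 [ 192. -372.   16.]
rest_seat 0.77 203 230 [428. 139.   4.]
rest_seat 0.74 340 203 [ 516. -265.    5.]
{'clock': 0.7, 'joints': array([ 1.55460009e+00,  3.84637436e-01,  7.92407108e-03,  1.06063977e-05,
       -1.19403540e+00, -2.58603835e-01]), 'joint_vel': array([ 0.00043494, -0.00029631,  0.00092985,  0.00127106, -0.00054411,
        0.00251313]), 'joint_efforts': array([ 4.12276049e-04, -3.91951489e+01,  1.88580501e+01,  4.18982729e+00,
       -2.96060252e-04,  1.80461704e-06]), 'position': array([169.56733251, 601.53380298, 231.36089494]), 'ee_rot': array([ 9.90575723e-01, -1.36966186e-01,  2.01973242e-06, -2.42034259e-05]), 'contact_force': array([ 0.83317087, -0.35508518,  0.3512039 ]), 'wrist_torque': array([-0.00815264, -0.00664197,  0.03233857]), 'grasp_force': 0.0, 'gripper_width': 85.6264850364756}
```

View pics/top0.png

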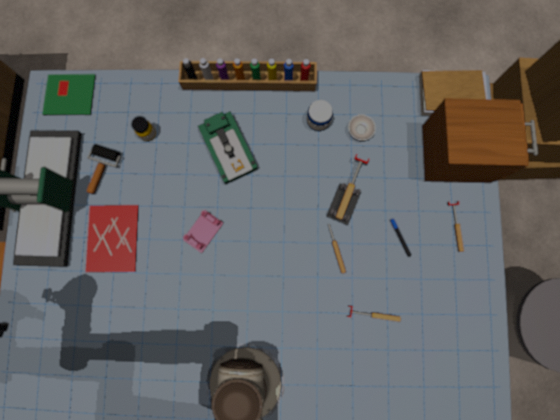

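View pics/scene0.png

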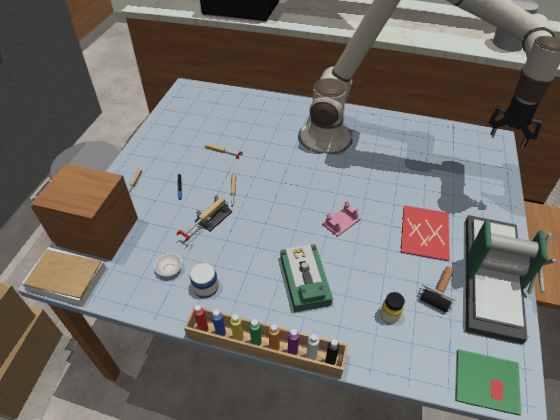

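The top view shows the fork in the grey rest at (345,200), its red head at (361,160). The press unit is at (228,147) with the clip near (238,167) and the pin near (230,150). The pink rest at (204,231) is a decoy.

```bash
python3 - <<'E'
import cv2,numpy as np
a=cv2.imread('pics/top0.png');b=cv2.imread('pics/scene0.png')
f=lambda i,x,y,w,h,s:cv2.resize(i[y:y+h,x:x+w],(w*s,h*s),interpolation=cv2.INTER_CUBIC)
A=f(a,192,105,70,85,7);B=f(b,275,235,60,85,5)
B=f(b,275,237,44,85,7)
cv2.imwrite('pics/c1.png',np.hstack([A,B]))
A=f(a,320,148,55,80,7);B=f(b,172,190,60,56,6)
B=cv2.copyMakeBorder(B,0,560-B.shape[0],0,0,cv2.BORDER_CONSTANT)
cv2.imwrite('pics/c2.png',np.hstack([A,B]))
E
```

```text
(no output)
```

View pics/c1.png

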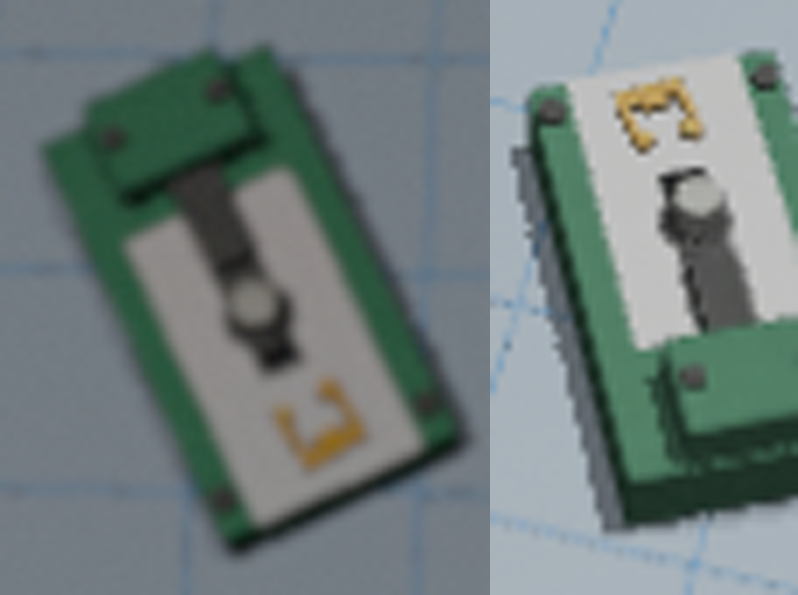

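View pics/c2.png

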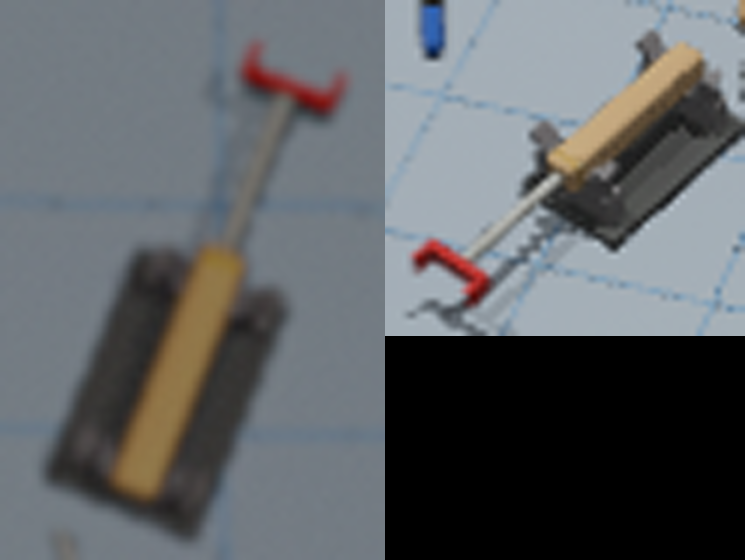

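The clip's mouth faces the pin, and the fork lies in its grey rest with the head away from the robot. Next I measure by colour and ray–plane intersections at the known heights.

```bash
cat >> h.py <<'E'
def onplane(name,uv,z):
    c=arm.camera_info(name); K=np.array([[c['fx'],0,c['cx']],[0,c['fy'],c['cy']],[0,0,1.]])
    p=cv2.undistortPoints(np.array(uv,float).reshape(-1,1,2),K,np.array([c['k1'],0,0,0.])).reshape(-1,2)
    T=np.array(c['extrinsics']); r=np.c_[p,np.ones(len(p))]@T[:3,:3].T
    return T[:3,3]+r*((z-T[2,3])/r[:,2])[:,None]
def seg(name,img,lo,hi,box,z):
    m=cv2.inRange(cv2.cvtColor(img,cv2.COLOR_BGR2HSV),lo,hi); k=np.zeros_like(m); x,y,w,h=box; k[y:y+h,x:x+w]=1; m=m*k
    v,u=np.nonzero(m); P=onplane(name,np.c_[u,v],z)[:,:2]
    (c,s,a)=cv2.minAreaRect(P.astype(np.float32)); 
    ev,V=np.linalg.eigh(np.cov(P.T)); d=V[:,1]
    return len(u),P.mean(0).round(1),np.round(c,1),np.round(s,1),round(a,1),round(np.degrees(np.arctan2(d[1],d[0]))%180,1)
E
python3 - <<'E'
from h import *
a=cv2.imread('pics/top0.png');b=cv2.imread('pics/scene0.png')
for n,i,bx in [('top',a,dict(h=(320,148,60,80),c=(225,155,25,25),p=(222,143,13,11),w=(205,125,50,60),u=(192,105,72,82))),('scene',b,dict(h=(172,190,60,56),c=(283,243,30,20),p=(298,258,14,14),w=(280,240,50,50),u=(272,232,62,82)))]:
    print(n)
    print('handle',seg(n,i,(8,60,60),(28,255,255),bx['h'],48))
    for lo,hi in [((0,120,60),(6,255,255)),((170,120,60),(180,255,255))]:
        try: print('red',seg(n,i,lo,hi,bx['h'],46))
        except Exception as e: print(e)
    print('clip',seg(n,i,(12,110,80),(32,255,255),bx['c'],45))
    print('pin',seg(n,i,(0,0,125 if n=="top" else 150),(180,40,255),bx['p'],60.5))
    print('white',seg(n,i,(0,0,100),(180,40,255),bx['w'],40))
    print('unit green z40',seg(n,i,(50,80,20),(80,255,255),bx['u'],40))
E
```

```text
top
handle (321, array([ 513.7, -272.8]), array([ 514.9, -273.3]), array([ 24.9, 112.5]), 68.4, np.float64(159.1))
red (18, array([ 637.9, -318.4]), array([ 637.6, -320.5]), array([36.8,  7.1]), 70.2, np.float64(69.1))
red (15, array([ 635.3, -324.9]), array([ 635.4, -321.3]), array([35.9,  7.7]), 71.8, np.float64(69.8))
clip (29, array([611.4,  36.3]), array([615. ,  39.8]), array([25.3, 27.2]), 35.8, np.float64(162.4))
pin (36, array([664.2,  66.6]), array([663.1,  67.7]), array([28.3, 37. ]), 6.2, np.float64(117.4))
white (1614, array([639.2,  65.2]), array([650. ,  65.8]), array([182.6, 146.2]), 1.8, np.float64(162.1))
unit green z40 (925, array([707.8,  89.3]), array([678.6,  75.2]), array([205.1, 107.9]), 26.9, np.float64(29.2))
scene
handle (225, array([ 526.2, -272.7]), array([ 507. , -265.4]), array([ 30.8, 158.9]), 68.9, np.float64(159.9))
red (36, array([ 648.5, -321.5]), array([ 649.6, -322.1]), array([44.6, 15.1]), 68.6, np.float64(66.6))
red (6, array([ 647.2, -327.6]), array([ 650. , -321.9]), array([47.8,  9.6]), 55.7, np.float64(53.1))
clip (37, array([618.4,  35.5]), array([621.5,  37.2]), array([27.5, 27.9]), 34.5, np.float64(139.0))
pin (120, array([663. ,  67.4]), array([668.8,  66.7]), array([46.3, 37.8]), 13.7, np.float64(54.1))
white (1501, array([639.2,  62.5]), array([650.6,  66.4]), array([174.3, 150.1]), 15.2, np.float64(177.2))
unit green z40 (1280, array([729.7,  89. ]), array([693.4,  74.7]), array([209.5, 111.2]), 26.7, np.float64(31.8))
```

```bash
python3 - <<'E'
from h import *
def g(n,pts,o,z):
    p=(np.array(pts,float)+.5)/7-.5+np.array(o); return onplane(n,p,z)[:,:2].round(1)
print('top clip',g('top',[(310,470),(367,440),(337,380),(280,408)],(192,105),45).tolist(),'pin',g('top',[(253,303)],(192,105),60.5))
print('scene clip',g('scene',[(125,95),(190,80),(210,135),(158,152)],(275,237),45).tolist(),'pin',g('scene',[(208,198)],(275,237),60.5))
s=arm.read_state(); r=R.from_quat(s['ee_rot']); print(r.as_matrix().round(3))
def rel(tp,yaw,s=s):
    r=R.from_quat(s['ee_rot']); t=R.from_euler('ZX',[yaw,180],degrees=True)
    return (r.inv().apply(np.array(tp)-s['position'])/250).round(4),((r.inv()*t).as_rotvec(degrees=True)/180).round(4)
print(rel([516,-274,150],-20.9))
E
```

```text
top clip [[595.8, 43.7], [609.1, 20.3], [635.0, 33.9], [622.4, 57.4]] pin [[663.2  68.6]]
scene clip [[617.3, 18.1], [602.2, 43.0], [628.2, 57.9], [642.6, 38.8]] pin [[670.5  66.3]]
[[ 0.962 -0.271  0.   ]
 [-0.271 -0.962  0.   ]
 [-0.    -0.    -1.   ]]
(array([2.284 , 2.9947, 0.3253]), array([-0.    ,  0.    ,  0.0286]))
```

Request:
{"api": "arm_command", "payload": {
  "rows": [
    [[0.6, 0.78, 0], [0, 0, 0]],
    [[0.6, 0.78, 0], [0, 0, 0]],
    [[0.6, 0.78, 0], [0, 0, 0]],
    [[0.6, 0.78, 0], [0, 0, 0]],
    [[0.6, 0.78, 0], [0, 0, 0]]
  ],
  "grip": 1
}}

```text
clock: 1.2
position: [261.4, 371.0, 231.5]
ee_rot: [0.991, -0.137, 0.0, -0.0]
contact_force: [1.4, 0.8, 0.6]
gripper_width: 85.6
grasp_force: 0.0
```

Request:
{"api": "arm_command", "payload": {
  "rows": [
    [[0.6, 0.78, 0], [0, 0, 0]],
    [[0.6, 0.78, 0], [0, 0, 0]],
    [[0.6, 0.78, 0], [0, 0, 0]],
    [[0.6, 0.78, 0], [0, 0, 0]],
    [[0.6, 0.78, 0], [0, 0, 0]]
  ]
}}

```text
clock: 1.7
position: [352.7, 142.8, 231.9]
ee_rot: [0.991, -0.137, 0.001, -0.001]
contact_force: [0.9, 1.1, 0.9]
gripper_width: 85.3
grasp_force: 0.0
```

Request:
{"api": "arm_command", "payload": {
  "rows": [
    [[0.6, 0.78, 0], [0, 0, 0]],
    [[0.6, 0.78, 0], [0, 0, 0]],
    [[0.6, 0.78, 0], [0, 0, 0]],
    [[0.6, 0.78, 0], [0, 0, 0]],
    [[0.6, 0.78, 0], [0, 0, 0]]
  ]
}}

```text
clock: 2.2
position: [444.5, -85.9, 231.8]
ee_rot: [0.991, -0.137, 0.001, -0.0]
contact_force: [0.3, 0.6, -0.6]
gripper_width: 85.4
grasp_force: 0.0
```

Request:
{"api": "arm_command", "payload": {
  "rows": [
    [[0.49, 0.64, 0.2], [0, 0, 0.0286]],
    [[0.49, 0.64, 0.2], [0, 0, 0.0286]],
    [[0.49, 0.64, 0.2], [0, 0, 0.0286]],
    [[0.49, 0.64, 0.2], [0, 0, 0.0286]],
    [[0.49, 0.64, 0.2], [0, 0, 0.0286]]
  ]
}}

```text
clock: 2.7
position: [518.8, -274.8, 178.6]
ee_rot: [0.983, -0.184, -0.002, 0.0]
contact_force: [-1.0, 0.6, -0.5]
gripper_width: 85.4
grasp_force: 0.0
```

```bash
python3 - <<'E'
from h import *
a,_,W=cloud('top');b,_,W2=cloud('scene'); print(arm.read_state()['position'])
f=lambda i,x,y,w,h,s:cv2.resize(i[y:y+h,x:x+w],(w*s,h*s),interpolation=cv2.INTER_CUBIC)
cv2.imwrite('pics/c3.png',np.hstack([f(a,315,140,66,96,6),f(b,165,155,66,96,6)]))
for n,w in [('top',W),('scene',W2)]:
    print(n,np.round(np.nanmedian(w[225:240,245:260].reshape(-1,3),0),1), np.round(np.nanmedian(w[250:265,255:270].reshape(-1,3),0),1))
E
```

```text
[ 518.148263   -272.19654377  179.96001968]
top [345.8 -53.5 650.2] [309.1 -69.7 673.7]
scene [ 547.6 -133.1   -1.8] [633.6 -73.6  -1.8]
```

View pics/c3.png

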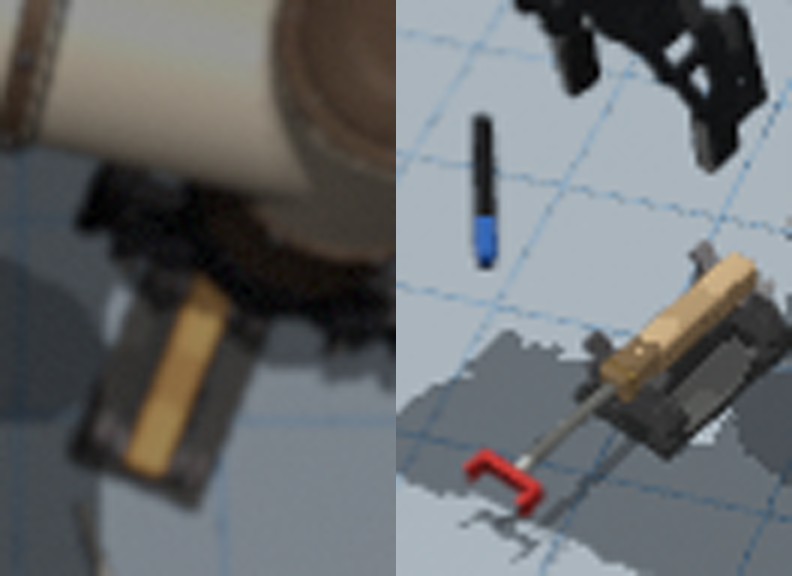

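The scene view shows the open fingers above the handle, at (196,170) and (218,182), spread across it. The red head is at about (183,236).

```bash
python3 - <<'E'
from h import *
print(onplane('scene',[[195.7,170.5],[217.7,182.5]],193).mean(0))
E
```

```text
[ 527.25724596 -273.56562414  193.        ]
```

Request:
{"api": "arm_command", "payload": {
  "rows": [
    [[0, 0, 0.2], [0, 0, 0]],
    [[0, 0, 0.36], [0, 0, 0]],
    [[0, 0, 0.5], [0, 0, 0]],
    [[0, 0, 0.6], [0, 0, 0]],
    [[0, 0, 0.64], [0, 0, 0]]
  ]
}}

```text
clock: 3.3
position: [517.0, -269.1, 19.8]
ee_rot: [0.984, -0.181, -0.002, -0.0]
contact_force: [-0.6, -0.3, 0.6]
gripper_width: 85.8
grasp_force: 0.0
```

Request:
{"api": "arm_command", "payload": {
  "rows": [
    [[0, 0, 0], [0, 0, 0]],
    [[0, 0, 0], [0, 0, 0]]
  ]
}}

```text
clock: 3.5
position: [519.7, -270.6, 23.1]
ee_rot: [0.984, -0.181, 0.001, 0.0]
contact_force: [-0.6, -0.6, 1.1]
gripper_width: 85.4
grasp_force: 0.0
```

Request:
{"api": "arm_command", "payload": {
  "rows": [
    [[0, 0, 0], [0, 0, 0]],
    [[0, 0, 0], [0, 0, 0]],
    [[0, 0, 0], [0, 0, 0]],
    [[0, 0, 0], [0, 0, 0]],
    [[0, 0, 0], [0, 0, 0]]
  ],
  "grip": 0
}}

```text
clock: 4.0
position: [518.0, -272.1, 22.1]
ee_rot: [0.983, -0.181, -0.0, 0.001]
contact_force: [-3.3, -3.8, 5.5]
gripper_width: 19.2
grasp_force: 59.2
```

Request:
{"api": "arm_command", "payload": {
  "rows": [
    [[0, 0, 0], [0, 0, 0]],
    [[0, 0, 0], [0, 0, 0]],
    [[0, 0, 0], [0, 0, 0]],
    [[0, 0, 0], [0, 0, 0]],
    [[0, 0, 0], [0, 0, 0]]
  ]
}}

```text
clock: 4.5
position: [518.0, -272.1, 22.1]
ee_rot: [0.983, -0.182, -0.0, 0.001]
contact_force: [-2.6, -5.2, 3.4]
gripper_width: 19.0
grasp_force: 59.0
```

```bash
python3 - <<'E'
from h import *
for i in range(4):
    arm.get_image('scene'); s=arm.read_state(); print(s['position'].round(2),s['contact_force'].round(2),s['ee_rot'].round(4),s['gripper_width'],s['joints'].round(4))
E
```

```text
[ 517.99 -272.13   22.15] [-1.81 -5.02  4.25] [ 9.834e-01 -1.817e-01 -1.000e-04  6.000e-04] 18.816375364520276 [-0.2065  0.5446 -0.3318  0.0019 -0.6946  1.4103]
[ 517.98 -272.11   22.13] [-2.47 -4.74  4.66] [ 9.834e-01 -1.817e-01 -1.000e-04  6.000e-04] 18.823512381049728 [-0.2064  0.5446 -0.3318  0.0019 -0.6946  1.4103]
[ 517.98 -272.11   22.13] [-2.21 -4.55  3.99] [ 9.833e-01 -1.817e-01 -1.000e-04  6.000e-04] 19.1628318391222 [-0.2064  0.5446 -0.3318  0.0019 -0.6946  1.4103]
[ 517.99 -272.12   22.13] [-2.12 -4.37  5.08] [ 9.833e-01 -1.817e-01 -1.000e-04  6.000e-04] 19.29324364446438 [-0.2064  0.5446 -0.3318  0.0019 -0.6946  1.4103]
```

Request:
{"api": "arm_command", "payload": {
  "rows": [
    [[0, 0, -0.04], [0, 0, 0]],
    [[0, 0, -0.12], [0, 0, 0]],
    [[0, 0, -0.24], [0, 0, 0]],
    [[0, 0, -0.36], [0, 0, 0]],
    [[0, 0, -0.4], [0, 0, 0]]
  ]
}}

```text
clock: 5.2
position: [520.1, -271.2, 124.5]
ee_rot: [0.983, -0.181, 0.003, 0.0]
contact_force: [1.5, -0.3, -0.9]
gripper_width: 19.2
grasp_force: 58.9
```

Request:
{"api": "arm_command", "payload": {
  "rows": [
    [[0, 0, 0], [0, 0, 0]],
    [[0, 0, 0], [0, 0, 0]],
    [[0, 0, 0], [0, 0, 0]]
  ]
}}

```text
clock: 5.5
position: [517.2, -270.4, 119.3]
ee_rot: [0.983, -0.182, -0.002, -0.0]
contact_force: [-0.7, 0.3, -1.5]
gripper_width: 19.3
grasp_force: 58.8
```

```bash
python3 - <<'E'
from h import *
a,_,W=cloud('top');b,d,W2=cloud('scene');s=arm.read_state(); print(s['position'].round(2),s['contact_force'].round(2),s['wrist_torque'].round(2),s['ee_rot'].round(4),s['gripper_width'])
f=lambda i,x,y,w,h,s:cv2.resize(i[y:y+h,x:x+w],(w*s,h*s),interpolation=cv2.INTER_CUBIC)
cv2.imwrite('pics/c4.png',np.hstack([f(a,315,140,66,96,6),f(b,150,150,66,96,6)]))
E
```

```text
[ 517.58 -270.59  119.64] [ 0.28 -0.22 -2.13] [-0.03 -0.04  0.01] [ 9.834e-01 -1.814e-01 -1.600e-03 -2.000e-04] 19.157794974377676
```

View pics/c4.png

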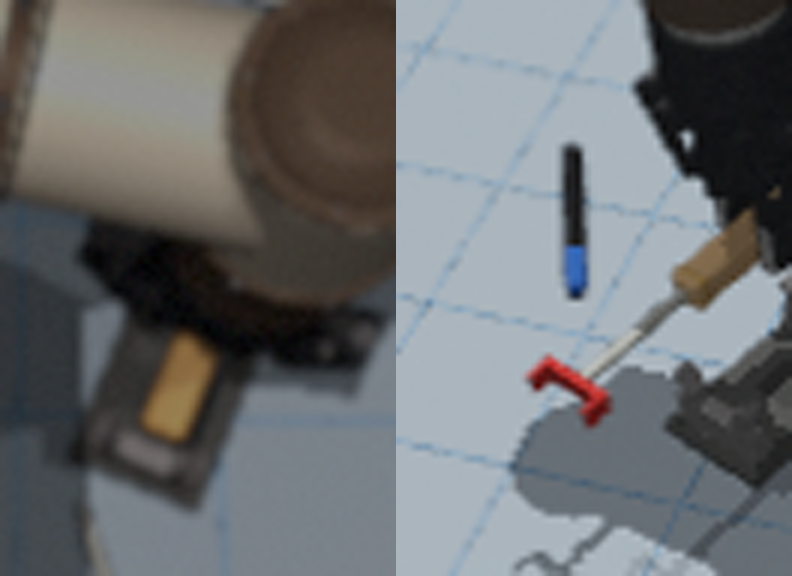

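The fork is lifted and level; its head is at about (180,215) in the scene view. Next I refine the panel, pin and clip lateral geometry from the first unobstructed pictures.

```bash
python3 - <<'E'
from h import *
a=cv2.imread('pics/top0.png');b=cv2.imread('pics/scene0.png')
ux=np.array([np.cos(np.radians(26.8)),np.sin(np.radians(26.8))]);uy=np.array([-ux[1],ux[0]])
for n,im,bx,pb,pz in [('top',a,(200,120,60,65),(228,145,0,0),0),('scene',b,(275,237,50,55),0,0)]:
    c=arm.camera_info(n)
    # rectify unit top plane: image in (ux,uy) mm coords, 0.25mm/px, origin (640,55)
    K=np.array([[c['fx'],0,c['cx']],[0,c['fy'],c['cy']],[0,0,1.]]);T=np.linalg.inv(np.array(c['extrinsics']))
    out=[]
    for z in (40,45,60.5):
        s,t=np.meshgrid(np.arange(-80,80,.5),np.arange(60,-60,-.5))
        P=np.dstack([640+s*ux[0]+t*uy[0],55+s*ux[1]+t*uy[1],np.full_like(s,z)]).reshape(-1,3)
        rv=cv2.Rodrigues(T[:3,:3])[0]
        uv=cv2.projectPoints(P,rv,T[:3,3],K,np.array([c['k1'],0,0,0.]))[0].reshape(s.shape+(2,)).astype(np.float32)
        o=cv2.remap(im,uv[...,0],uv[...,1],cv2.INTER_CUBIC); out.append(o)
        if z==40: g=o
    o45,o60=out[1],out[2]
    sat=lambda o:cv2.cvtColor(o,cv2.COLOR_BGR2HSV)
    # panel edges per column: green/white transitions by saturation
    S=sat(g)[...,1].astype(float); H=sat(g)[...,0]
    res=[]
    for j in range(20,240,10):
        w=np.nonzero(S[:,j]<70)[0]
        w=w[(60-.5*w>-48)&(60-.5*w<48)]
        if len(w)>20: res.append((-80+.5*j,60-.5*w[0],60-.5*w[-1]))
    res=np.array(res); print(n,'panel s,left,right\n',res[::2].round(1).tolist())
    m=sat(o45); mk=((m[...,0]>12)&(m[...,0]<32)&(m[...,1]>100)).astype(np.uint8)
    nl,lab,st,ce=cv2.connectedComponentsWithStats(mk); k=1+np.argmax(st[1:,4]); x,y,w,h,_=st[k]
    print('clip s',-80+.5*x,-80+.5*(x+w),'t',60-.5*y,60-.5*(y+h))
    cv2.imwrite(f'pics/r_{n}.png',np.vstack([o45,o60]))
A=np.hstack([cv2.imread('pics/r_top.png'),cv2.imread('pics/r_scene.png')]);print(A.shape)
cv2.imwrite('pics/r.png',cv2.resize(A,(800,600)))
E
```

```text
top panel s,left,right
 [[-70.0, 47.5, -47.5], [-60.0, 46.5, -46.5], [-50.0, 41.5, -39.5], [-40.0, 47.5, -47.5], [-30.0, 42.0, -39.5], [-20.0, 41.5, -39.5], [-10.0, 42.0, -39.0], [0.0, 41.5, -39.5], [10.0, 41.5, -39.5], [20.0, 42.0, -39.5], [30.0, 42.5, -40.0]]
clip s -43.0 -30.5 t 10.0 -17.5
scene panel s,left,right
 [[-70.0, 47.5, -47.5], [-60.0, 47.5, -47.5], [-50.0, 47.5, -47.5], [-40.0, 47.5, -47.5], [-30.0, 35.0, -42.5], [-20.0, 35.5, -42.5], [-10.0, 36.0, -42.5], [0.0, 36.0, -43.0], [10.0, 36.5, -43.0], [20.0, 36.0, -42.5], [30.0, 36.0, -43.0]]
clip s -40.0 -6.5 t 8.0 -23.0
(480, 640, 3)
```

View pics/r.png

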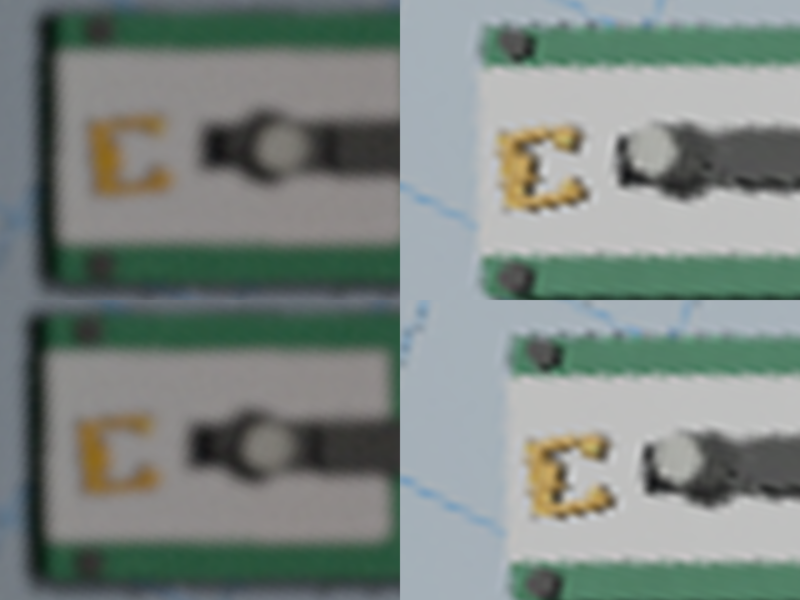

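```bash
cat >> h.py <<'E'
def rel(tp,yaw):
    s=arm.read_state()
    r=R.from_quat(s['ee_rot']); t=R.from_euler('ZX',[yaw,180],degrees=True)
    print(s['clock'],s['position'].round(1),s['contact_force'].round(1),(r.inv().apply(np.array(tp)-s['position'])/250).round(4),((r.inv()*t).as_rotvec(degrees=True)/180).round(4))
E
python3 -c "
from h import *
rel([463.2,-51.3,110],31)"
```

```text
5.6 [ 517.6 -270.6  119.6] [ 0.3 -0.2 -2.1] [-0.516  -0.7418  0.04  ] [-0.0004  0.001  -0.2883]
```

Request:
{"api": "arm_command", "payload": {
  "rows": [
    [[-0.1, -0.15, 0], [0, 0, -0.045]],
    [[-0.2, -0.29, 0], [0, 0, -0.09]],
    [[-0.3, -0.44, 0], [0, 0, -0.135]],
    [[-0.4, -0.58, 0], [0, 0, -0.18]],
    [[-0.516, -0.742, 0.04], [0, 0, -0.225]]
  ]
}}

```text
clock: 6.1
position: [464.7, -51.0, 111.9]
ee_rot: [0.985, 0.173, 0.001, 0.0]
contact_force: [1.7, 2.1, -2.8]
gripper_width: 18.8
grasp_force: 59.1
```

Request:
{"api": "arm_command", "payload": {
  "rows": [
    [[0, 0, 0], [0, 0, -0.04]],
    [[0, 0, 0], [0, 0, -0.063]],
    [[0, 0, 0], [0, 0, -0.063]],
    [[0, 0, 0], [0, 0, -0.063]],
    [[0, 0, 0], [0, 0, -0.063]]
  ]
}}

```text
clock: 6.6
position: [464.2, -52.7, 111.2]
ee_rot: [0.964, 0.266, -0.0, -0.0]
contact_force: [-0.2, 0.4, -2.8]
gripper_width: 19.0
grasp_force: 59.4
```

Request:
{"api": "arm_command", "payload": {
  "rows": [
    [[0, 0, 0], [0, 0, 0]],
    [[0, 0, 0], [0, 0, 0]],
    [[0, 0, 0], [0, 0, 0]],
    [[0, 0, 0], [0, 0, 0]],
    [[0, 0, 0], [0, 0, 0]]
  ]
}}

```text
clock: 7.1
position: [464.3, -52.4, 111.5]
ee_rot: [0.964, 0.267, 0.0, 0.0]
contact_force: [0.7, -0.8, -1.7]
gripper_width: 18.9
grasp_force: 59.4
```

```bash
python3 -c "
from h import *
rel([463.2,-51.3,30.6],31)"
```

```text
7.1 [464.3 -52.4 111.5] [ 0.7 -0.8 -1.7] [-0.0016 -0.0059  0.3236] [ 0.     -0.     -0.0004]
```

Request:
{"api": "arm_command", "payload": {
  "rows": [
    [[0, -0.006, 0.1], [0, 0, 0]],
    [[0, -0.006, 0.2], [0, 0, 0]],
    [[0, -0.006, 0.27], [0, 0, 0]],
    [[0, -0.006, 0.31], [0, 0, 0]],
    [[0, -0.006, 0.31], [0, 0, 0]]
  ]
}}

```text
clock: 7.6
position: [462.8, -51.2, 32.9]
ee_rot: [0.964, 0.267, -0.001, -0.0]
contact_force: [-0.2, 0.6, -1.8]
gripper_width: 19.4
grasp_force: 59.4
```

Request:
{"api": "arm_command", "payload": {
  "rows": [
    [[0, 0, 0], [0, 0, 0]],
    [[0, 0, 0], [0, 0, 0]],
    [[0, 0, 0], [0, 0, 0]],
    [[0, 0, 0], [0, 0, 0]],
    [[0, 0, 0], [0, 0, 0]]
  ]
}}

```text
clock: 8.1
position: [463.7, -51.0, 34.4]
ee_rot: [0.964, 0.267, 0.0, 0.0]
contact_force: [-0.3, 0.3, -1.8]
gripper_width: 18.9
grasp_force: 59.4
```

```bash
cat > look.py <<'E'
from h import *
import sys
ux=np.array([np.cos(np.radians(26.8)),np.sin(np.radians(26.8))]);uy=np.array([-ux[1],ux[0]])
def rect(n,im,z,o=(640,55)):
    c=arm.camera_info(n);K=np.array([[c['fx'],0,c['cx']],[0,c['fy'],c['cy']],[0,0,1.]]);T=np.linalg.inv(np.array(c['extrinsics']))
    s,t=np.meshgrid(np.arange(-100,60,.4),np.arange(60,-60,-.4))
    P=np.dstack([o[0]+s*ux[0]+t*uy[0],o[1]+s*ux[1]+t*uy[1],np.full_like(s,z)]).reshape(-1,3)
    uv=cv2.projectPoints(P,cv2.Rodrigues(T[:3,:3])[0],T[:3,3],K,np.array([c['k1'],0,0,0.]))[0].reshape(s.shape+(2,)).astype(np.float32)
    return cv2.remap(im,uv[...,0],uv[...,1],cv2.INTER_CUBIC)
zf=float(sys.argv[2])
a,_=arm.get_image('top');b,_=arm.get_image('scene')
A=np.vstack([np.hstack([rect(n,i,z) for n,i in (('top',a),('scene',b))]) for z in (45,zf)])
cv2.imwrite(sys.argv[1],A); rel([0,0,0],0); print(A.shape)
E
python3 look.py pics/l1.png 58
```

```text
8.2 [463.6 -51.   34.2] [-0.  -0.5 -2.6] [-1.4854 -1.1285  0.136 ] [ 0.000e+00 -1.000e-04  1.719e-01]
(600, 800, 3)
```

View pics/l1.png

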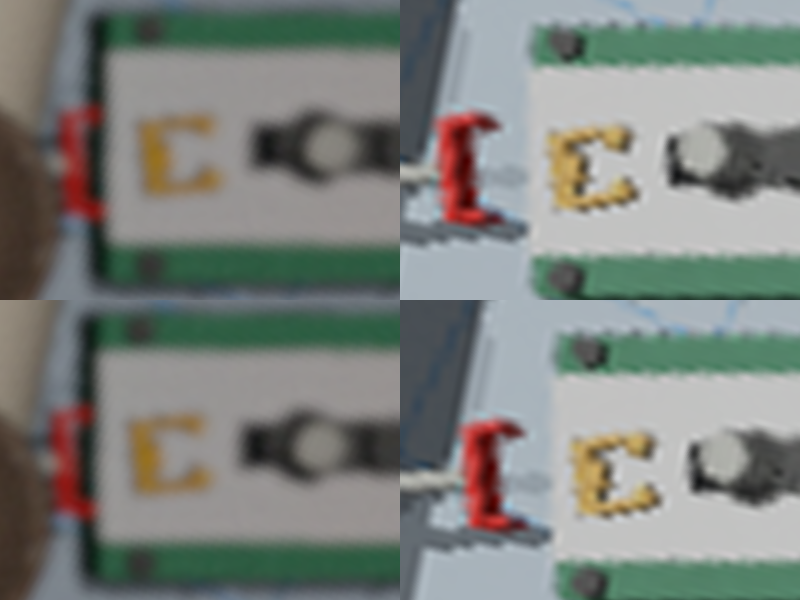

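Top view: fork head at (80,160) squarely behind the clip's back at (141,158), with about 26 mm of gap and lateral alignment within 1 mm. I lower and advance.

Request:
{"api": "arm_command", "payload": {
  "rows": [
    [[0, 0, 0.017], [0, 0, 0]],
    [[0.02, 0, 0.017], [0, 0, 0]],
    [[0.04, 0, 0.017], [0, 0, 0]],
    [[0.06, 0, 0.017], [0, 0, 0]],
    [[0.07, 0, 0.017], [0, 0, 0]]
  ]
}}

```text
clock: 8.7
position: [479.4, -41.6, 29.7]
ee_rot: [0.964, 0.267, 0.0, 0.0]
contact_force: [0.5, 0.6, -1.5]
gripper_width: 19.2
grasp_force: 59.4
```

Request:
{"api": "arm_command", "payload": {
  "rows": [
    [[0, 0, 0], [0, 0, 0]],
    [[0, 0, 0], [0, 0, 0]],
    [[0, 0, 0], [0, 0, 0]],
    [[0, 0, 0], [0, 0, 0]],
    [[0, 0, 0], [0, 0, 0]]
  ]
}}

```text
clock: 9.2
position: [478.4, -42.1, 29.8]
ee_rot: [0.964, 0.267, -0.0, 0.0]
contact_force: [0.2, -0.2, -2.0]
gripper_width: 18.9
grasp_force: 59.4
```

```bash
python3 look.py pics/l2.png 54
```

```text
9.3 [478.4 -42.1  29.8] [-0.1  0.2 -1.7] [-1.5549 -1.1284  0.119 ] [-0.     -0.      0.1719]
(600, 800, 3)
```

View pics/l2.png

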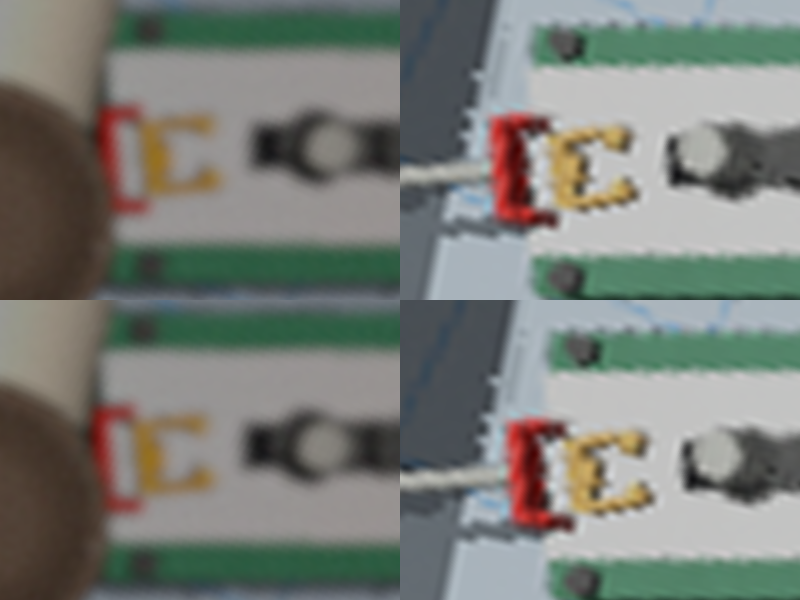

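The fork head straddles just behind the clip (red at (115,160), clip back at (141,158)), laterally aligned. I seat it on the clip, then push on while steering onto the pin line.

Request:
{"api": "arm_command", "payload": {
  "rows": [
    [[0.01, 0, 0], [0, 0, 0]],
    [[0.018, 0, 0], [0, 0, 0]],
    [[0.026, 0, 0], [0, 0, 0]],
    [[0.032, 0, 0], [0, 0, 0]],
    [[0.038, 0, 0], [0, 0, 0]]
  ]
}}

```text
clock: 9.8
position: [486.8, -37.0, 29.7]
ee_rot: [0.964, 0.267, -0.0, 0.0]
contact_force: [-0.0, 0.4, -2.5]
gripper_width: 19.0
grasp_force: 59.4
```

Request:
{"api": "arm_command", "payload": {
  "rows": [
    [[0.012, -0.004, 0], [0, 0, 0.002]],
    [[0.028, -0.008, 0], [0, 0, 0.0045]],
    [[0.044, -0.013, 0], [0, 0, 0.007]],
    [[0.06, -0.018, 0], [0, 0, 0.0093]],
    [[0.077, -0.023, 0], [0, 0, 0.0116]]
  ]
}}

```text
clock: 10.3
position: [500.4, -22.0, 29.7]
ee_rot: [0.969, 0.249, -0.0, -0.0]
contact_force: [0.2, -0.1, -1.4]
gripper_width: 18.9
grasp_force: 59.3
```

Request:
{"api": "arm_command", "payload": {
  "rows": [
    [[0.016, -0.005, 0], [0, 0, 0.0023]],
    [[0.032, -0.011, 0], [0, 0, 0.0046]],
    [[0.048, -0.016, 0], [0, 0, 0.007]],
    [[0.064, -0.021, 0], [0, 0, 0.0093]],
    [[0.074, -0.025, 0], [0, 0, 0.0116]]
  ]
}}

```text
clock: 10.8
position: [513.7, -7.6, 29.7]
ee_rot: [0.973, 0.231, 0.0, 0.0]
contact_force: [-0.9, 0.0, -2.1]
gripper_width: 19.0
grasp_force: 59.3
```

Request:
{"api": "arm_command", "payload": {
  "rows": [
    [[0, 0, 0], [0, 0, 0]],
    [[0, 0, 0], [0, 0, 0]],
    [[0, 0, 0], [0, 0, 0]]
  ]
}}

```text
clock: 11.1
position: [513.3, -8.0, 29.8]
ee_rot: [0.973, 0.231, 0.0, -0.0]
contact_force: [-0.6, 0.9, -1.9]
gripper_width: 18.6
grasp_force: 59.4
```

```bash
python3 look.py pics/l3.png 54; python3 - <<'E'
from h import *
A=cv2.imread('pics/l3.png'); hs=cv2.cvtColor(A,cv2.COLOR_BGR2HSV)
H,S,V=hs[...,0],hs[...,1],hs[...,2]
for nm,m,r0 in [('clip@45',(H>12)&(H<32)&(S>100),0),('red@54',((H<7)|(H>170))&(S>110)&(V>60),300)]:
    for c0 in (0,400):
        y,x=np.nonzero(m[r0:r0+300,c0:c0+400]); k=(y>90)&(y<230); x,y=x[k],y[k]
        if len(x): print(nm,'top' if c0==0 else 'scene',len(x),'s',[-100+np.percentile(x,q)/2.5 for q in (2,50,98)],'t',[60-np.percentile(y,q)/2.5 for q in (98,2)])
E
```

```text
11.2 [513.3  -8.   29.8] [-0.1 -0.4 -1.8] [-1.8188 -0.9533  0.119 ] [ 0.     -0.      0.1487]
(600, 800, 3)
clip@45 top 1874 s [np.float64(-84.0), np.float64(15.599999999999994), np.float64(24.400000000000006)] t [np.float64(-26.615999999999985), np.float64(13.600000000000001)]
clip@45 scene 4416 s [np.float64(-99.6), np.float64(1.2000000000000028), np.float64(26.799999999999997)] t [np.float64(-19.200000000000003), np.float64(8.799999999999997)]
red@54 scene 3329 s [np.float64(-9.200000000000003), np.float64(-2.799999999999997), np.float64(9.200000000000003)] t [np.float64(-25.599999999999994), np.float64(16.0)]
```

Request:
{"api": "arm_command", "payload": {
  "rows": [
    [[0.004, -0.002, 0], [0, 0, 0]],
    [[0.008, -0.004, 0], [0, 0, 0]],
    [[0.012, -0.005, 0], [0, 0, 0]],
    [[0.016, -0.005, 0], [0, 0, 0]],
    [[0.02, -0.005, 0], [0, 0, 0]]
  ]
}}

```text
clock: 11.7
position: [515.7, -5.1, 29.4]
ee_rot: [0.973, 0.231, -0.002, -0.0]
contact_force: [-4.3, -1.4, -0.5]
gripper_width: 19.2
grasp_force: 59.6
```

Request:
{"api": "arm_command", "payload": {
  "rows": [
    [[0.004, 0, 0], [0, 0, 0]],
    [[0.008, 0, 0], [0, 0, 0]],
    [[0.012, 0, 0], [0, 0, 0]]
  ]
}}

```text
clock: 12.0
position: [519.7, -3.2, 29.6]
ee_rot: [0.973, 0.232, -0.0, 0.0]
contact_force: [-3.9, -0.4, -0.9]
gripper_width: 18.8
grasp_force: 59.4
```

Request:
{"api": "arm_command", "payload": {
  "rows": [
    [[0.004, 0, 0], [0, 0, 0]],
    [[0.008, 0, 0], [0, 0, 0]],
    [[0.012, 0, 0], [0, 0, 0]]
  ]
}}

```text
clock: 12.3
position: [522.7, -1.7, 29.6]
ee_rot: [0.973, 0.232, -0.0, -0.0]
contact_force: [-3.5, -0.8, -2.3]
gripper_width: 18.9
grasp_force: 59.4
```

Request:
{"api": "arm_command", "payload": {
  "rows": [
    [[0.004, 0, 0], [0, 0, 0]],
    [[0.008, 0, 0], [0, 0, 0]],
    [[0.012, 0, 0], [0, 0, 0]]
  ]
}}

```text
clock: 12.6
position: [525.4, -0.5, 29.7]
ee_rot: [0.973, 0.231, -0.0, -0.0]
contact_force: [-3.3, -0.4, -2.1]
gripper_width: 19.1
grasp_force: 59.4
```

Request:
{"api": "arm_command", "payload": {
  "rows": [
    [[0.004, 0, 0], [0, 0, 0]],
    [[0.008, 0, 0], [0, 0, 0]],
    [[0.012, 0, 0], [0, 0, 0]]
  ]
}}

```text
clock: 12.9
position: [528.1, 0.9, 29.7]
ee_rot: [0.973, 0.232, 0.0, -0.0]
contact_force: [-3.5, -0.5, -1.6]
gripper_width: 19.2
grasp_force: 59.3
```

Request:
{"api": "arm_command", "payload": {
  "rows": [
    [[0.003, 0, 0], [0, 0, 0]],
    [[0.006, 0, 0], [0, 0, 0]],
    [[0.009, 0, 0], [0, 0, 0]]
  ]
}}

```text
clock: 13.2
position: [529.1, 1.5, 29.5]
ee_rot: [0.973, 0.231, -0.001, 0.0]
contact_force: [-5.9, -1.5, -0.9]
gripper_width: 19.1
grasp_force: 59.4
```

Request:
{"api": "arm_command", "payload": {
  "rows": [
    [[0.003, 0, 0], [0, 0, 0]],
    [[0.006, 0, 0], [0, 0, 0]]
  ]
}}

```text
clock: 13.4
position: [529.2, 1.8, 29.3]
ee_rot: [0.973, 0.231, -0.002, 0.0]
contact_force: [-8.2, -3.3, -0.1]
gripper_width: 18.9
grasp_force: 59.6
```

Request:
{"api": "arm_command", "payload": {
  "rows": [
    [[0.002, 0, 0], [0, 0, 0]],
    [[0.004, 0, 0], [0, 0, 0]]
  ]
}}

```text
clock: 13.6
position: [529.5, 1.9, 29.2]
ee_rot: [0.973, 0.231, -0.003, 0.0]
contact_force: [-8.0, -3.5, 0.9]
gripper_width: 19.2
grasp_force: 59.7
```

Request:
{"api": "arm_command", "payload": {
  "rows": [
    [[0.002, 0, 0], [0, 0, 0]],
    [[0.003, 0, 0], [0, 0, 0]]
  ]
}}

```text
clock: 13.8
position: [529.6, 2.0, 29.1]
ee_rot: [0.973, 0.231, -0.004, 0.0]
contact_force: [-9.8, -3.7, 1.1]
gripper_width: 18.9
grasp_force: 59.7
```

Request:
{"api": "arm_command", "payload": {
  "rows": [
    [[0, 0, -0.002], [0, 0, 0]],
    [[0.001, 0, -0.004], [0, 0, 0]]
  ]
}}

```text
clock: 14.0
position: [529.6, 2.1, 30.0]
ee_rot: [0.973, 0.231, -0.004, 0.0]
contact_force: [-9.0, -3.5, 0.6]
gripper_width: 18.8
grasp_force: 59.6
```

Request:
{"api": "arm_command", "payload": {
  "rows": [
    [[0.001, 0, 0], [0, 0, 0]],
    [[0.002, 0, 0], [0, 0, 0]]
  ]
}}

```text
clock: 14.2
position: [529.7, 2.2, 29.8]
ee_rot: [0.973, 0.231, -0.004, 0.0]
contact_force: [-9.4, -4.7, 0.5]
gripper_width: 19.3
grasp_force: 59.7
```

Request:
{"api": "arm_command", "payload": {
  "rows": [
    [[0.001, 0, 0], [0, 0, 0]],
    [[0.002, 0, 0], [0, 0, 0]]
  ]
}}

```text
clock: 14.4
position: [530.0, 2.3, 29.8]
ee_rot: [0.973, 0.231, -0.004, 0.0]
contact_force: [-9.5, -4.0, 0.7]
gripper_width: 19.1
grasp_force: 59.7
```

```bash
cat > st.py <<'E'
from h import *
ux=np.array([np.cos(np.radians(26.8)),np.sin(np.radians(26.8))]);uy=np.array([-ux[1],ux[0]])
b,_=arm.get_image('scene'); f=[]
for i in range(6): f.append(arm.read_state()['contact_force']); arm.get_image('scene')
s=arm.read_state(); F=np.mean(f,0); p=s['position']; e=R.from_quat(s['ee_rot']).as_matrix()
face=p+133.5*e[:,0]+17.9*np.array([0,0,1]); d=face[:2]-[640,55]
print(s['clock'],p.round(2),'Fs,Ft,Fz',F[:2]@ux.round(3),F[:2]@uy,F[2],'face s,t,z',d@ux,d@uy,face[2],'yaw',np.degrees(np.arctan2(e[1,0],e[0,0])),np.abs(np.diff(f,axis=0)).mean(0).round(2))
E
python3 st.py
```

```text
14.75 [530.33   2.45  29.88] Fs,Ft,Fz -9.569447796578245 0.7549320257543028 0.6374433955713025 face s,t,z 11.913467445335483 2.260398209925879 46.72633822961497 yaw 26.680741380460262 [0.7  0.52 0.68]
```

Request:
{"api": "arm_command", "payload": {
  "rows": [
    [[0.002, 0, 0], [0, 0, 0]],
    [[0.003, 0, 0], [0, 0, 0]]
  ]
}}

```text
clock: 14.95
position: [530.9, 2.8, 29.8]
ee_rot: [0.973, 0.231, -0.004, 0.0]
contact_force: [-10.3, -3.8, 1.0]
gripper_width: 19.0
grasp_force: 59.7
```

Request:
{"api": "arm_command", "payload": {
  "rows": [
    [[0.002, 0, 0], [0, 0, 0]],
    [[0.003, 0, 0], [0, 0, 0]]
  ]
}}

```text
clock: 15.15
position: [530.9, 2.8, 29.7]
ee_rot: [0.973, 0.231, -0.005, 0.0]
contact_force: [-10.9, -5.2, 1.6]
gripper_width: 19.2
grasp_force: 59.7
```

```bash
python3 st.py
```

```text
15.5 [530.89   2.84  29.75] Fs,Ft,Fz -10.951381698722761 1.008591619987382 1.07968170192633 face s,t,z 12.588523493568047 2.308840530147404 46.38374081884395 yaw 26.660629089368324 [0.98 0.41 0.46]
```

Request:
{"api": "arm_command", "payload": {
  "rows": [
    [[0.001, 0, -0.002], [0, 0, 0]],
    [[0.002, 0, -0.002], [0, 0, 0]]
  ]
}}

```text
clock: 15.7
position: [531.6, 3.2, 30.2]
ee_rot: [0.973, 0.231, -0.005, 0.0]
contact_force: [-8.1, -4.3, -0.6]
gripper_width: 19.4
grasp_force: 59.6
```

Request:
{"api": "arm_command", "payload": {
  "rows": [
    [[0.001, 0, 0], [0, 0, 0]],
    [[0.002, 0, 0], [0, 0, 0]]
  ]
}}

```text
clock: 15.9
position: [533.6, 4.0, 30.5]
ee_rot: [0.973, 0.231, -0.003, 0.0]
contact_force: [-6.1, -1.9, -1.6]
gripper_width: 18.8
grasp_force: 59.4
```

```bash
python3 st.py
```

```text
16.25 [538.51   5.74  31.99] Fs,Ft,Fz -0.656492044807941 0.49382280133260115 -2.485314408357901 face s,t,z 20.700976900371902 1.778268493673 50.511632100151516 yaw 26.79625977635928 [1.24 0.68 0.75]
```

Request:
{"api": "arm_command", "payload": {
  "rows": [
    [[0, 0, 0.003], [0, 0, 0]],
    [[0, 0, 0.007], [0, 0, 0]],
    [[0, 0, 0.007], [0, 0, 0]]
  ]
}}

```text
clock: 16.55
position: [536.5, 5.1, 29.4]
ee_rot: [0.973, 0.232, 0.0, -0.0]
contact_force: [-0.0, 0.0, -2.1]
gripper_width: 18.9
grasp_force: 59.3
```

Request:
{"api": "arm_command", "payload": {
  "rows": [
    [[0.003, 0, 0], [0, 0, 0]],
    [[0.006, 0, 0], [0, 0, 0]],
    [[0.008, 0, 0], [0, 0, 0]]
  ]
}}

```text
clock: 16.85
position: [538.2, 6.0, 29.5]
ee_rot: [0.973, 0.232, 0.0, 0.0]
contact_force: [-0.5, -0.3, -2.9]
gripper_width: 19.3
grasp_force: 59.3
```

```bash
python3 st.py
```

```text
17.2 [538.03   5.91  29.48] Fs,Ft,Fz 0.1749466475923387 0.2646842391023988 -2.027579192694229 face s,t,z 20.344149953919324 2.088139895601616 47.3764571025782 yaw 26.770542575302542 [0.55 0.37 0.99]
```

Request:
{"api": "arm_command", "payload": {
  "rows": [
    [[0.003, 0, 0], [0, 0, 0]],
    [[0.005, 0, 0], [0, 0, 0]],
    [[0.008, 0, 0], [0, 0, 0]]
  ]
}}

```text
clock: 17.5
position: [539.9, 6.9, 29.5]
ee_rot: [0.973, 0.232, 0.0, 0.0]
contact_force: [0.0, -0.6, -1.5]
gripper_width: 19.1
grasp_force: 59.4
```

Request:
{"api": "arm_command", "payload": {
  "rows": [
    [[0.002, 0, 0], [0, 0, 0]],
    [[0.005, 0, 0], [0, 0, 0]],
    [[0.006, 0, 0], [0, 0, 0]]
  ]
}}

```text
clock: 17.8
position: [540.0, 7.1, 29.2]
ee_rot: [0.973, 0.231, -0.001, 0.0]
contact_force: [-4.1, -1.0, -0.4]
gripper_width: 19.1
grasp_force: 59.5
```

```bash
python3 st.py
```

```text
18.15 [540.1    7.09  29.17] Fs,Ft,Fz -4.003840142033335 0.1393324175569135 -0.6597089821132954 face s,t,z 22.725010743738466 2.155752616577809 46.76740515416068 yaw 26.746247044919432 [0.44 0.44 0.3 ]
```

Request:
{"api": "arm_command", "payload": {
  "rows": [
    [[0.002, 0, 0], [0, 0, 0]],
    [[0.004, 0, 0], [0, 0, 0]],
    [[0.006, 0, 0], [0, 0, 0]]
  ]
}}

```text
clock: 18.45
position: [540.1, 7.2, 28.9]
ee_rot: [0.973, 0.231, -0.003, 0.0]
contact_force: [-8.2, -3.2, 1.7]
gripper_width: 19.2
grasp_force: 59.8
```

```bash
python3 st.py
```

```text
18.8 [540.08   7.23  28.95] Fs,Ft,Fz -7.836300819459806 0.4760827900186251 1.150787833899176 face s,t,z 22.776212250522477 2.211371576896344 46.167307045606165 yaw 26.714835030364636 [0.92 0.22 0.63]
```

Request:
{"api": "arm_command", "payload": {
  "rows": [
    [[-0.008, 0, 0], [0, 0, 0]],
    [[-0.03, 0, 0], [0, 0, 0]],
    [[-0.07, 0, 0], [0, 0, 0]],
    [[-0.14, 0, 0], [0, 0, 0]],
    [[-0.22, 0, 0], [0, 0, 0]]
  ]
}}

```text
clock: 19.3
position: [493.9, -16.4, 29.8]
ee_rot: [0.973, 0.232, 0.001, -0.0]
contact_force: [0.3, -0.0, -1.4]
gripper_width: 19.2
grasp_force: 59.4
```

Request:
{"api": "arm_command", "payload": {
  "rows": [
    [[-0.1, 0, -0.06], [0, 0, 0]],
    [[-0.1, 0, -0.2], [0, 0, 0]],
    [[-0.1, 0, -0.35], [0, 0, 0]],
    [[-0.1, 0, -0.37], [0, 0, 0]],
    [[-0.1, 0, -0.37], [0, 0, 0]]
  ]
}}

```text
clock: 19.8
position: [472.0, -27.5, 123.4]
ee_rot: [0.973, 0.231, 0.003, -0.0]
contact_force: [-0.3, -0.3, -2.6]
gripper_width: 18.9
grasp_force: 59.6
```

```bash
python3 look.py pics/l4.png 60.5; python3 - <<'E'
from h import *
A=cv2.imread('pics/l4.png'); hs=cv2.cvtColor(A,cv2.COLOR_BGR2HSV)
H,S,V=hs[...,0],hs[...,1],hs[...,2]
for c0 in (0,400):
    m=((H>12)&(H<32)&(S>100))[:300,c0:c0+400].astype(np.uint8)
    n,l,st,ce=cv2.connectedComponentsWithStats(m)
    for k in range(1,n):
        x,y,w,h,a=st[k]
        if a>60: print(c0,a,'s',-100+x/2.5,-100+(x+w)/2.5,'t',60-y/2.5,60-(y+h)/2.5)
E
# TCP return pose above the rest, with a 2 mm shift toward slot middle
python3 -c "
from h import *
rel([518-0.7,-272.1-1.9,115],-20.9)"
```

```text
19.9 [470.2 -27.9 121.1] [-0.5  0.9 -2.2] [-1.6289 -0.9458  0.4868] [-0.0002  0.0004  0.1486]
(600, 800, 3)
0 3205 s 18.0 52.0 t 14.799999999999997 -12.799999999999997
400 440 s 44.0 58.400000000000006 t 10.0 2.0
400 1276 s 24.0 57.599999999999994 t -8.0 -18.799999999999997
19.9 [470.2 -27.9 121.1] [-0.5  0.9 -2.2] [-0.2748  0.9638  0.0238] [-1.000e-04  4.000e-04  2.647e-01]
```

View pics/l4.png

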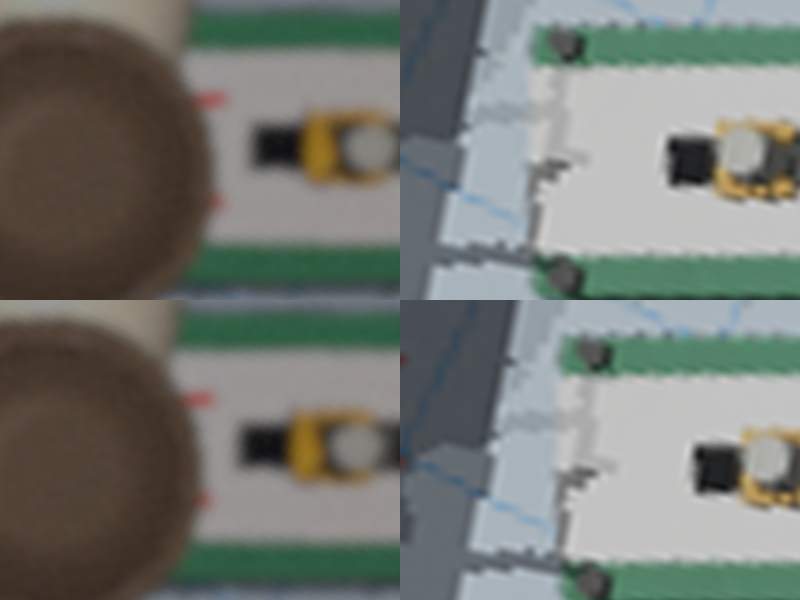

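The clip sits around the pin: its back is at (318,148) and the pin head at (368,148) in the top view. It is home. I carry the fork back.

Request:
{"api": "arm_command", "payload": {
  "rows": [
    [[-0.055, 0.19, 0], [0, 0, 0.045]],
    [[-0.11, 0.38, 0], [0, 0, 0.09]],
    [[-0.165, 0.57, 0], [0, 0, 0.135]],
    [[-0.22, 0.76, 0], [0, 0, 0.18]],
    [[-0.275, 0.95, 0.02], [0, 0, 0.225]]
  ]
}}

```text
clock: 20.4
position: [516.4, -272.7, 115.2]
ee_rot: [0.992, -0.122, -0.001, -0.0]
contact_force: [0.5, 0.2, -1.3]
gripper_width: 19.1
grasp_force: 59.5
```

Request:
{"api": "arm_command", "payload": {
  "rows": [
    [[0, 0, 0], [0, 0, 0.0397]],
    [[0, 0, 0], [0, 0, 0.0397]],
    [[0, 0, 0], [0, 0, 0.0397]],
    [[0, 0, 0], [0, 0, 0.0397]],
    [[0, 0, 0], [0, 0, 0.0397]]
  ]
}}

```text
clock: 20.9
position: [516.8, -269.8, 117.0]
ee_rot: [0.984, -0.18, -0.0, -0.0]
contact_force: [0.2, -0.5, -2.7]
gripper_width: 19.3
grasp_force: 59.8
```

Request:
{"api": "arm_command", "payload": {
  "rows": [
    [[0, 0, 0], [0, 0, 0]],
    [[0, 0, 0], [0, 0, 0]],
    [[0, 0, 0], [0, 0, 0]],
    [[0, 0, 0], [0, 0, 0]],
    [[0, 0, 0], [0, 0, 0]]
  ]
}}

```text
clock: 21.4
position: [516.7, -270.8, 117.0]
ee_rot: [0.983, -0.181, 0.0, -0.0]
contact_force: [0.3, -0.2, -2.4]
gripper_width: 18.8
grasp_force: 59.8
```

```bash
python3 -c "
from h import *
rel([517.3,-274,22],-20.9)"
```

```text
21.4 [ 516.7 -270.8  117. ] [ 0.3 -0.2 -2.4] [0.0068 0.0109 0.3801] [-0.     -0.      0.0002]
```

Request:
{"api": "arm_command", "payload": {
  "rows": [
    [[0.007, 0.011, 0.08], [0, 0, 0]],
    [[0.007, 0.011, 0.16], [0, 0, 0]],
    [[0.007, 0.011, 0.22], [0, 0, 0]],
    [[0.007, 0.011, 0.26], [0, 0, 0]],
    [[0.007, 0.011, 0.28], [0, 0, 0]]
  ]
}}

```text
clock: 21.9
position: [517.0, -274.0, 46.1]
ee_rot: [0.983, -0.181, -0.001, -0.0]
contact_force: [0.4, -0.2, -1.7]
gripper_width: 19.1
grasp_force: 59.8
```

Request:
{"api": "arm_command", "payload": {
  "rows": [
    [[0, 0, 0.02], [0, 0, 0]],
    [[0, 0, 0.04], [0, 0, 0]],
    [[0, 0, 0.06], [0, 0, 0]],
    [[0, 0, 0.08], [0, 0, 0]],
    [[0, 0, 0.096], [0, 0, 0]]
  ]
}}

```text
clock: 22.4
position: [517.3, -274.0, 22.7]
ee_rot: [0.983, -0.181, 0.0, -0.0]
contact_force: [-0.0, -0.3, -1.7]
gripper_width: 18.8
grasp_force: 59.8
```

Request:
{"api": "arm_command", "payload": {
  "rows": [
    [[0, 0, 0.002], [0, 0, 0]],
    [[0, 0, 0.004], [0, 0, 0]],
    [[0, 0, 0.004], [0, 0, 0]],
    [[0, 0, 0.004], [0, 0, 0]]
  ]
}}

```text
clock: 22.8
position: [517.4, -274.1, 22.2]
ee_rot: [0.983, -0.181, 0.0, 0.0]
contact_force: [0.2, 0.3, -0.6]
gripper_width: 19.3
grasp_force: 60.0
```

Seated freely with no side force. I release and rise.

Request:
{"api": "arm_command", "payload": {
  "rows": [
    [[0, 0, 0], [0, 0, 0]],
    [[0, 0, 0], [0, 0, 0]],
    [[0, 0, 0], [0, 0, 0]],
    [[0, 0, 0], [0, 0, 0]],
    [[0, 0, 0], [0, 0, 0]]
  ],
  "grip": 1
}}

```text
clock: 23.3
position: [517.5, -274.1, 22.1]
ee_rot: [0.983, -0.181, 0.0, 0.0]
contact_force: [0.1, -0.6, -0.3]
gripper_width: 85.2
grasp_force: 0.0
```

Request:
{"api": "arm_command", "payload": {
  "rows": [
    [[0, 0, 0], [0, 0, 0]],
    [[0, 0, 0], [0, 0, 0]],
    [[0, 0, -0.02], [0, 0, 0]],
    [[0, 0, -0.06], [0, 0, 0]],
    [[0, 0, -0.14], [0, 0, 0]]
  ]
}}

```text
clock: 23.8
position: [516.4, -273.8, 56.7]
ee_rot: [0.983, -0.181, -0.001, -0.0]
contact_force: [0.7, 0.7, -0.3]
gripper_width: 85.3
grasp_force: 0.0
```

Request:
{"api": "arm_command", "payload": {
  "rows": [
    [[0, 0, -0.15], [0, 0, 0]],
    [[0, 0, -0.3], [0, 0, 0]],
    [[0, 0.2, -0.45], [0, 0, 0]],
    [[-0.4, 0, -0.5], [0, 0, 0]],
    [[-0.4, 0, -0.5], [0, 0, 0]]
  ]
}}

```text
clock: 24.3
position: [430.3, -245.6, 181.7]
ee_rot: [0.983, -0.183, 0.001, -0.0]
contact_force: [-1.6, 1.4, 0.7]
gripper_width: 85.4
grasp_force: 0.0
```

Request:
{"api": "arm_command", "payload": {
  "rows": [
    [[0, -0.6, 0], [0, 0, 0]],
    [[0, -0.6, 0], [0, 0, 0]],
    [[0, -0.6, 0], [0, 0, 0]],
    [[0, -0.6, 0], [0, 0, 0]],
    [[0, -0.6, 0], [0, 0, 0]]
  ]
}}

```text
clock: 24.8
position: [484.6, -103.5, 181.1]
ee_rot: [0.984, -0.18, 0.001, -0.0]
contact_force: [-0.1, -0.6, -0.5]
gripper_width: 85.0
grasp_force: 0.0
```

```bash
python3 - <<'E'
from h import *
s=arm.read_state();print(s['clock'],s['position'].round(1),s['contact_force'].round(1),s['gripper_width'])
a,_=arm.get_image('top');b,_=arm.get_image('scene');a0=cv2.imread('pics/top0.png');b0=cv2.imread('pics/scene0.png')
for n,i,i0,box in [('top',a,a0,(320,148,60,80)),('scene',b,b0,(172,190,57,50))]:
    for nm,lo,hi,z in [('handle',(8,60,60),(28,255,255),40),('red',(0,120,60),(6,255,255),40)]:
        for im in (i0,i):
            try: print(n,nm,seg(n,im,lo,hi,box,z))
            except Exception as e: print(n,nm,'none')
    x,y,w,h=(192,90,190,240) if n=='top' else (120,130,120,170)
    d=cv2.absdiff(i,i0).max(2)[y:y+h,x:x+w]; k,l,st,ce=cv2.connectedComponentsWithStats((d>50).astype(np.uint8))
    print('changed',[(int(q[0]+x),int(q[1]+y),int(q[2]),int(q[3]),int(q[4])) for q in st[1:] if q[4]>25])
E
```

```text
24.8 [ 484.6 -103.5  181.1] [-0.1 -0.6 -0.5] 84.99858284148574
top handle (321, array([ 515.3, -273.9]), array([ 516.5, -274.5]), array([ 25. , 113.2]), 68.4, np.float64(159.1))
top handle (325, array([ 515.2, -273.1]), array([ 516.3, -273.6]), array([ 25.6, 114.4]), 68.4, np.float64(158.7))
top red (18, array([ 639.7, -319.4]), array([ 639.4, -321.6]), array([37. ,  7.1]), 70.2, np.float64(69.1))
top red (20, array([ 638.3, -321.9]), array([ 638.2, -322.1]), array([36.9,  4.6]), 68.3, np.float64(68.6))
changed [(223, 142, 11, 11, 41), (214, 142, 120, 188, 7786), (221, 154, 10, 24, 139), (231, 154, 29, 28, 233), (213, 156, 11, 26, 139), (232, 164, 12, 8, 37), (192, 222, 36, 99, 1135), (192, 236, 12, 13, 41), (205, 324, 9, 6, 43)]
scene handle (221, array([ 521.3, -276.8]), array([ 521. , -276.8]), array([ 31. , 115.8]), 68.9, np.float64(160.0))
scene handle (221, array([ 521.7, -276.2]), array([ 521.3, -275.8]), array([ 30.7, 115.5]), 67.4, np.float64(159.4))
scene red (36, array([ 644.3, -324.4]), array([ 645.4, -325. ]), array([44.8, 15.1]), 68.6, np.float64(66.6))
scene red (35, array([ 644. , -324.5]), array([ 645.3, -325.1]), array([45.2, 15.1]), 68.6, np.float64(66.0))
changed [(216, 213, 24, 27, 490)]
```

```bash
python3 -c "
from bench import arm
print(arm.job_done())"
```

```text
the job is handed in; nothing more can be done
None
```

The job is handed in, with no verdict returned: the clip snapped home and bears solidly on the pin (push peaked at about 12 N by the wrist readings, against the 17 N limit), the fork is back in its rest within about 1 mm and released, and I moved nothing else on the table that I know of.

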